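# Swap the packs on the pack station and start it

### The arm

A 7-joint arm with a two-finger parallel gripper is mounted at the origin on a cart in front of the work surface, level with it; the furniture and walls round the work are solid. World frame = base frame: x ahead of the robot, y to its left, z up, the work surface at z = 0. Lengths are in m, angles in rad, forces in N, time in s.
With the tool pointing down it reaches from about 0.35 to 0.9 m from the base axis. Payload 8.1 kg.
Tool frame: the origin (TCP) lies midway between the tips of the shut fingers; the grasp point (between the pads) lies arm.grasp_offset behind it (arm.grasp_offset is the distance from the TCP to the grasp point, in m); z points along the fingers, y is the line along which they close (so a half turn about z gives the same grasp; the last joint's range is limited). The gripper opens to 92 mm and grips with 3 to 60 N. Pads are 19 mm wide; open, the fingers measure 130 mm over their backs; the gripper's body (75 mm by 190 mm) begins 47 mm behind the grasp point.
Start: joints at [1.227, 0.434, 0.025, 1.573, -0.012, 1.134, -0.075], TCP at [0.149, -0.607, 0.227] pointing down, gripper open.
Joint ranges: [-2.62, 2.62], [-0.44, 2.09], [-1.27, 1.32], [0.08, 2.57], [-1.32, 4.46], [0.12, 2], [-2.74, 2.74]. Speed limits (rad/s): [2.22, 2.22, 3.01, 3.01, 3.14, 3.14, 3.14].

### API

Orientations are given as a rotation vector (axis times angle).
In Python, from cell import observe, imaging, arm gives the robot as it stands.
- The arm moves only by the tool apply_moves, never from a script. Its argument "commands" is a list of rows, each a list of 5 numbers: the opening in per cent of the stroke, from 0 (shut) to 100 (fully open), then the shift along the world's x, y, z in units of 0.06 m (1.0 is 0.06 m), then the turn about the world's z in units of 0.5 rad (1.0 is 0.5 rad). A call has 1 to 12 rows; each row shifts and turns the commanded pose from where the row before left it; what a row does not reach is not made up. A row lasts 1/8 s, in which the tool goes at most 62.5 mm and 10.7 degrees, less where a joint would pass 70% of its speed; a pose out of reach is approached as far as the arm can. A call with a number of a shift or a turn outside -1 to 1 is refused whole. A call with a gripper value outside its range is refused whole. The fingers move at their own pace and stop on an object; "newtons" is the grip in N (left out, the last holds). Time passes only in rows, so rows that do not move let the fingers close. It gives the time, the measured TCP pose, the force, the opening and the grip force at its end, in the units of the state.
- observe(): the state, without advancing time (a new reading comes with each control period).
- imaging.get_image(name): name is "scene" or "side" or "wrist"; returns (picture, depth): 384x512x3 uint8, red, green, blue; 384x512 float32, m along the optical axis (not along the pixel's ray), 0 where there is no reading.
- imaging.camera_params(name): a dict with "camera_matrix" (3x3 intrinsics, pixels), "dist" ([k1, k2, p1, p2, k3] as OpenCV has them; the pictures are not rectified), "origin" and "rotation" of the camera in the world; the wrist camera has in their place "tool_from_camera" (4x4, takes a point from camera to tool coordinates, whose origin is the TCP and whose axes are the flange's). Camera axes: x right, y up, looking along -z (the intrinsics and any distortion apply to the point x, -y, -z); pixel columns grow to the right and rows downward; lengths in m; the calibration is good to about 2 mm. A picture is of the moment at which its call begins: read the wrist's pose just before it. camera_params takes no time and is no camera call.
- arm.sign_off(): hands the job in; it is judged then, once.
The state is a dict: "clock": time; "joints": joint angles; "dq": joint speeds; "joint_efforts": joint torques, N m; "position": TCP position; "ee_rot": TCP orientation; "force": force on the tool from outside, world axes, zero at the start; "ft_torque": the same for the moment, N m; "width": opening from 0.0 (shut) to 1.0 (fully open); "gripper_force": force on a finger pad.
Only numpy, scipy, OpenCV 4.12 (cv2) and the standard library are available. Lean on these libraries where they do the work, as an engineer would, in place of code of your own. Each camera call takes 0.05 s, during which the arm holds its last target. There are 200 camera calls.

### The job

Draw the charged tool packs, those sitting on the pack station, off their rails and set them upright on the cork mat; slide the two empty packs from the bench, plain front end first, each onto a rail of its own until it is fully home against the back and the detent holds it. Then flip the guard on the pod right back until it stays, press the start button beneath it fully down for a moment, and close the guard again. Leave the other things on the bench where they are.

Things in the scene. Friction and masses are not known exactly. Their poses are not given: they have to be found in the camera images.
- station: grey metal pack station, 190 deep (x) x 400 wide (y) mm, fixed. Origin: on the bench under its middle; x from its open front to its back, y to its left; turned up to 0.12 rad. Deck 45 mm over the bench; bare and flat at x = -90 to -24 mm. Three bays 100 mm apart. A ridge 60 mm high along the back, front face at x = +65 mm, stops the packs. Left end: control pod, top 63 mm over the bench
- bay_1 (a point): left bay, next to the pod: where a pack's origin lies when fully home (on the deck, on the rail's centre line); axes as the station's. Its T-shaped rail lies along x from 37 mm before this point (rounded nose) back to the ridge: foot 24 mm wide, head 35 mm wide, from 7.5 to 11.5 mm above the deck
- bay_2 (a point): middle bay, like bay_1. A pack goes on along +x from at least 90 mm before this point, level, resting on the deck or up to 1.5 mm over it. In the last 45 mm a sprung cone in the rail rubs under the pack (4 to 12 N to push past), then pops up into the pack's pocket; the ridge stops the pack 1.5 mm beyond this point
- bay_3 (a point): right bay, like bay_1 and bay_2
- empty_1: empty slide-on tool pack, black and grey, 0.3 to 0.5 kg, 100 (x) x 54 (y) x 54 high mm, flat sides to grip. Origin: centre of its under side. +x: plain front end, goes on first; the rear has a raised bar with four white dots on top. Channel below, open in front, closed at the rear: 41 mm wide, roof 14 mm up, 4 mm thick lips leave a 29 mm slot and run under the rail's head
- empty_2: as empty_1. At the start the empty packs lie on the bench before the station, channel down, front end away from the robot, turned up to 0.6 rad to either side
- charged_1: charged pack, of the same make as empty_1; at the start home on the rail of bay_1. Drawn back along the rail (4 to 12 N past the detent) it is free of the rail 90 mm before the bay's point and can be lifted. May be absent
- charged_2: as charged_1, at the start home on bay_2. May be absent
- charged_3: as charged_1, at the start home on bay_3. May be absent
- mat: flat cork mat for charged packs, 150 (x) x 250 (y) x 3 mm, fixed on the bench on the left, near its front edge. Origin: centre of its under side; y along its long side. Room for two packs side by side
- guard (a joint): hinged guard, a black box-shaped cover 66 x 56 x 30 mm on the pod over the start button: 0 = shut, 1.9 rad = fully back. Hinged at its rear edge, it swings up and backwards; let go below about 1.2 rad it falls shut, beyond 1.4 it falls back and stays (light: well under 2 N at the tab)
- guard_hinge (a point): middle of the guard's hinge axis (along the station's y), 71 mm above the bench; axes as the station's
- guard_tab (a point): lifting tab of the guard, 14 mm wide (along the hinge), 8 mm thick, sticking out 27 mm forward; this point is 9 mm from its tip, mid-thickness. Guard shut: 84 mm in front of and 18 mm above the hinge, 26 mm over the pod. Pinched from above by fingers closing along the hinge axis it pivots between them as the guard swings
- start_button (a joint): travel of the spring start button under the guard: 0 = up, 0.006 m = fully down (about 5 N); springs back
- start_button_top (a point): centre of the button's top face, 28 mm across, 22 mm above the pod's top; pressed straight down
- parts_bin: blue open parts bin, 127x76x60 mm, near the bench's front edge on the right (bystander, loose)
- black_tape: small roll of black tape, 58 mm across, 19 mm high, lying on the bench in front of the station (bystander, loose)
- screwdriver: red-handled screwdriver, 192 mm long, lying behind on the left, beside the hammer (bystander, loose)
- masking_tape: roll of masking tape, 96 mm across, 25 mm high, on the left (bystander, loose)
- pliers: red-handled pliers, 171 mm long, lying on the right (bystander, loose)
- hammer: hammer, 296 mm long, lying behind on the left of the station (bystander, loose)

How it is judged:
On the way, in this order (a step that is already met when the one before it is completed fails the run):
1. the charged packs are on the mat and every empty pack is fully home on a rail of its own (x of charged_1 in the frame of mat between -0.07 and 0.07 m and y of charged_1 in the frame of mat between -0.12 and 0.12 m and z of charged_1 in the frame of mat between -0.003 and 0.008 m and angle between each of charged_1, charged_2, charged_3's own z axis and vertical below 0.1 rad and x of charged_2 in the frame of mat between -0.07 and 0.07 m and y of charged_2 in the frame of mat between -0.12 and 0.12 m and z of charged_2 in the frame of mat between -0.003 and 0.008 m and x of charged_3 in the frame of mat between -0.07 and 0.07 m and y of charged_3 in the frame of mat between -0.12 and 0.12 m and z of charged_3 in the frame of mat between -0.003 and 0.008 m and ((x of empty_1 in the frame of bay_1 between -0.004 and 0.004 m and y of empty_1 in the frame of bay_1 between -0.005 and 0.005 m and z of empty_1 in the frame of bay_1 between -0.003 and 0.003 m and angle between empty_1's own z axis and vertical below 0.06 rad) or (x of empty_1 in the frame of bay_2 between -0.004 and 0.004 m and y of empty_1 in the frame of bay_2 between -0.005 and 0.005 m and z of empty_1 in the frame of bay_2 between -0.003 and 0.003 m and angle between empty_1's own z axis and vertical below 0.06 rad) or (x of empty_1 in the frame of bay_3 between -0.004 and 0.004 m and y of empty_1 in the frame of bay_3 between -0.005 and 0.005 m and z of empty_1 in the frame of bay_3 between -0.003 and 0.003 m and angle between empty_1's own z axis and vertical below 0.06 rad)) and ((x of empty_2 in the frame of bay_1 between -0.004 and 0.004 m and y of empty_2 in the frame of bay_1 between -0.005 and 0.005 m and z of empty_2 in the frame of bay_1 between -0.003 and 0.003 m and angle between empty_2's own z axis and vertical below 0.06 rad) or (x of empty_2 in the frame of bay_2 between -0.004 and 0.004 m and y of empty_2 in the frame of bay_2 between -0.005 and 0.005 m and z of empty_2 in the frame of bay_2 between -0.003 and 0.003 m and angle between empty_2's own z axis and vertical below 0.06 rad) or (x of empty_2 in the frame of bay_3 between -0.004 and 0.004 m and y of empty_2 in the frame of bay_3 between -0.005 and 0.005 m and z of empty_2 in the frame of bay_3 between -0.003 and 0.003 m and angle between empty_2's own z axis and vertical below 0.06 rad))), for 0.3 s.
2. the guard is flipped back (value of joint guard above 1.6 rad), for 0.3 s.
3. the start button is pressed fully down with the guard back (value of joint start_button above 0.0045 m and value of joint guard above 1.5 rad), for 0.1 s.
4. the guard is shut again (value of joint guard below 0.08 rad and value of joint start_button below 0.002 m), for 0.3 s.
At the end, for the whole second after the job is handed in: Charged packs upright and at rest on the mat (centre within 70 mm across, 120 mm along of the mat's centre); empty packs home on rails (within 4 mm along, 5 mm across, 3 mm in height of a bay's point; tilt below 0.06 rad); guard shut (below 0.08 rad), button up (all of step 1 and all of step 4 and linear speed of each of empty_1, empty_2, charged_1, charged_2, charged_3 below 0.02 m/s); the robot touches nothing.
It fails at once if a bystander is pushed more than 6 cm from its place (distance of any of parts_bin, black_tape, screwdriver, masking_tape, pliers, hammer from where it was at the start of the episode above 0.06 m).
Of charged_1, charged_2, charged_3 only 1 to 2 are there at a start; the rules pass over those that are not, and their reading is None.
At some moment in a run one of empty_1, empty_2, charged_1, charged_2, charged_3 may be knocked a few centimetres aside while the robot is not near it.
Once in a run the grip may slacken for a moment while it holds something.
It also fails if it takes over 210 s, if anything falls off the work surface, if the arm or the gripper's body presses on something with over 40 N, if the wrist force passes 120 N, or if a joint passes its speed limit or range.

## Working session

There is one attempt and no reset: what is moved stays moved. The work goes in short steps, Python scripts to look and compute and a tool call to move; the robot and the scene stay as the last step left them, time stands still between calls to the robot, and variables do not carry over. Pictures are saved under pics/ and viewed, at most 14 in all, crops included, and the job is handed in when it is done.

Besides the shell and the picture viewer there is one more tool, called as name(argument=value, ...) on one line, values as JSON. apply_moves: Moves the arm, as the interface text tells. Its arguments: {"type":"object","properties":{"commands":{"type":"array"},"newtons":{"type":"number"}},"required":["commands"]}

```bash
mkdir -p pics; ls; cat > h.py <<'E'
import numpy as np, cv2
from cell import observe, imaging, arm
from scipy.spatial.transform import Rotation as R
def shot(n):
    s=observe(); im,d=imaging.get_image(n); p=imaging.camera_params(n)
    if 'origin' in p: o=np.array(p['origin']); r=np.array(p['rotation']); r=r if r.shape==(3,3) else R.from_rotvec(r).as_matrix()
    else:
        T=np.eye(4);T[:3,:3]=R.from_rotvec(s['ee_rot']).as_matrix();T[:3,3]=s['position'];T=T@np.array(p['tool_from_camera']);o=T[:3,3];r=T[:3,:3]
    return dict(im=im,d=d,K=np.array(p['camera_matrix']),dist=np.array(p['dist']),o=o,r=r)
def rays(c,uv):
    q=cv2.undistortPoints(np.array(uv,float).reshape(-1,1,2),c['K'],c['dist']).reshape(-1,2)
    return np.c_[q[:,0],-q[:,1],-np.ones(len(q))]@c['r'].T
def onplane(c,uv,z):
    v=rays(c,uv); return c['o']+v*((z-c['o'][2])/v[:,2])[:,None]
def cloud(c):
    h,w=c['d'].shape; u,v=np.meshgrid(np.arange(w),np.arange(h)); 
    P=c['o']+rays(c,np.c_[u.ravel(),v.ravel()])*c['d'].reshape(-1,1); P[c['d'].ravel()==0]=np.nan
    return P.reshape(h,w,3)
def proj(c,P):
    q=(np.atleast_2d(P)-c['o'])@c['r']; q=q*[1,-1,-1]
    return cv2.projectPoints(q,np.zeros(3),np.zeros(3),c['K'],c['dist'])[0].reshape(-1,2)
def save(c,f,im=None): cv2.imwrite('pics/'+f,(c['im'] if im is None else im)[:,:,::-1])
def store(c,f): np.savez(f,**c)
def load(f): return dict(np.load(f))
E
python3 - <<'E'
from h import *
print(arm.grasp_offset,observe())
for n in('scene','side','wrist'):
    c=shot(n);store(c,n+'0.npz');print(n,c['o'],-c['r'][:,2],c['K'][0,0],c['dist'])
    if n!='wrist': save(c,n+'0.png')
E
```

```text
pics
0.0188 {'clock': 0.0, 'joints': array([ 1.22737172,  0.43520771,  0.02495312,  1.57410733, -0.01159858,
        1.13399408, -0.07513702]), 'dq': array([-1.29098853e-03,  3.03848671e-04, -7.56554055e-04, -6.54911728e-04,
        4.46610778e-05, -3.01418147e-04, -1.39660715e-03]), 'joint_efforts': array([ 6.98481890e-04, -6.67847729e+01,  9.85446163e-01, -3.14455354e+01,
       -6.05588034e-02,  4.27313894e-02,  1.53761471e-04]), 'position': array([ 0.148896  , -0.6064726 ,  0.22595027]), 'ee_rot': array([-3.11733456e+00, -3.77050489e-01,  5.06243968e-04]), 'force': array([-0.42077578,  0.18906724,  0.38351439]), 'ft_torque': array([-0.06695715, -0.05296908, -0.00191243]), 'gripper_force': 0.0, 'width': 0.9976410928798805}
scene [-0.64392285  0.54128079  0.81665111] [ 0.78303666 -0.3695396  -0.50029398] 411.73267899230075 [0.05230919 0.         0.         0.         0.        ]
side [ 0.40505766 -1.36018263  1.02381695] [ 0.07632951  0.81213412 -0.57845655] 357.3824862553549 [-0.04209519  0.          0.          0.          0.        ]
wrist [ 0.22683185 -0.58759964  0.38461645] [-0.28525153 -0.06950965 -0.95592885] 304.9203473841033 [-0.01833016  0.          0.          0.          0.        ]
```

View pics/scene0.png

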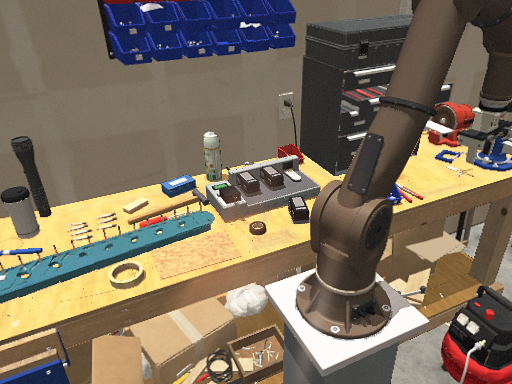

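View pics/side0.png

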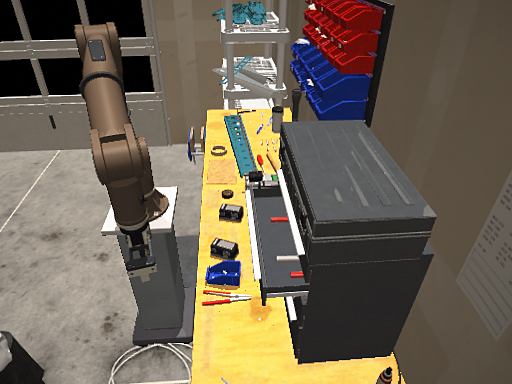

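The scene view shows the station with packs on bays 1 (248,183) and 2 (271,176) and bay 3 bare (293,174). The guard is at (230,193), the mat at (197,256), one empty at (298,208) and the black tape at (258,228). The side view shows both empties at (231,213) and (225,248), and the bin at (224,272).

```bash
python3 - <<'E'
from h import *
c=load('scene0.npz'); s=load('side0.npz')
for n,uv,z in [('mat c',[[152,252],[213,233],[243,262],[174,283]],.003),('tape',[[258,228]],.019),('empty top',[[298,205]],.054),('pk1,2',[[248,180],[271,174]],.1),('guard',[[230,190]],.093)]: print(n,onplane(c,uv,z).round(3).tolist())
for n,uv,z in [('e',[[231,210],[225,245]],.054),('tape',[[228,194]],.019),('bin',[[222,268]],.06),('mat',[[210,162],[235,162],[236,183],[209,184]],.003)]: print(n,onplane(s,uv,z).round(3).tolist())
E
```

```text
mat c [[0.444, 0.411, 0.003], [0.452, 0.204, 0.003], [0.268, 0.174, 0.003], [0.273, 0.387, 0.003]]
tape [[0.388, 0.066, 0.019]]
empty top [[0.405, -0.098, 0.054]]
pk1,2 [[0.575, 0.016, 0.1], [0.578, -0.08, 0.1]]
guard [[0.548, 0.098, 0.093]]
e [[0.415, -0.126, 0.054], [0.385, -0.344, 0.054]]
tape [[0.405, 0.044, 0.019]]
bin [[0.372, -0.468, 0.06]]
mat [[0.312, 0.381, 0.003], [0.451, 0.371, 0.003], [0.448, 0.16, 0.003], [0.31, 0.161, 0.003]]
```

apply_moves(commands=[[100,0.4,0.7,0.3,-0.04],[100,0.5,0.7,0.3,-0.04],[100,0.5,0.7,0.3,-0.04],[100,0.5,0.7,0.3,-0.04],[100,0.5,0.7,0.3,-0.04],[100,0.5,0.7,0.3,-0.04],[100,0.5,0.7,0.3,-0.04],[100,0.5,0.7,0.2,-0.04],[100,0.5,0.7,0.2,-0.04],[100,0.5,0.7,0.2,-0.04],[100,0.5,0.7,0,-0.04],[100,0.4,0.6,0,-0.04]])

```text
clock: 1.65
position: [0.4978, -0.1071, 0.3887]
ee_rot: [-3.141, -0.001, -0.0]
force: [0.9, -0.6, 0.4]
width: 0.998
gripper_force: 0.0
```

```bash
python3 - <<'E'
from h import *
c=shot('wrist'); store(c,'w1.npz'); save(c,'w1.png',cv2.resize(c['im'],(768,576))); print(observe()['position'],observe()['ee_rot'],c['o'],(c['d']==0).mean())
E
```

```text
[ 0.50008396 -0.10129737  0.38835636] [-3.13806339e+00 -9.80523677e-03 -1.51598204e-03] [ 0.57798285 -0.10697685  0.54733911] 0.0038960774739583335
```

View pics/w1.png

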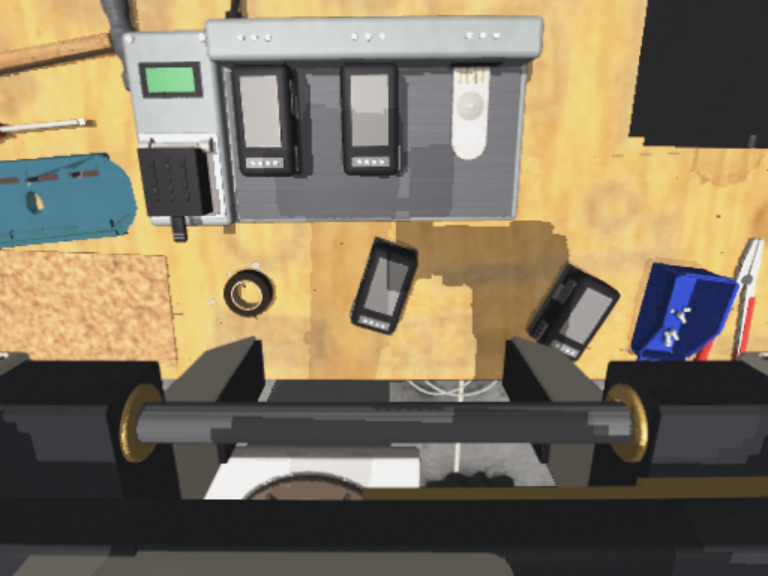

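The wrist view shows charged packs on bays 1 and 2 at about (265,120) and (370,120), with bay 3 bare at (470,110). Both empties are visible at (384,287) and (573,312) with their dots nearer the robot, so the front faces away. The guard is at (176,180) with its tab at (180,230). Next I measure these from depth and colour.

```bash
cat >> h.py <<'E'
def comps(c,P,lo,hi,amin=150,box=None):
    m=((P[...,2]>lo)&(P[...,2]<hi)).astype(np.uint8)
    if box is not None: m&=((P[...,0]>box[0])&(P[...,0]<box[1])&(P[...,1]>box[2])&(P[...,1]<box[3])).astype(np.uint8)
    m=cv2.morphologyEx(m,cv2.MORPH_OPEN,np.ones((3,3),np.uint8))
    n,l,st,ce=cv2.connectedComponentsWithStats(m); out=[]
    for i in range(1,n):
        if st[i,4]<amin: continue
        q=P[l==i]; (cx,cy),(w,h),a=cv2.minAreaRect((q[:,:2]*1000).astype(np.float32))
        if w<h: w,h,a=h,w,a-90
        a=(a+90)%180-90
        out.append((round(cx),round(cy),round(w),round(h),round(np.radians(a),3),q[:,2].mean().round(4),tuple(ce[i].round(0))))
    return out
def dots(c,lab='w'):
    g=c['im'].min(2); m=(g>175).astype(np.uint8); n,l,st,ce=cv2.connectedComponentsWithStats(m)
    return [(ce[i].round(1).tolist(),int(st[i,4])) for i in range(1,n) if 2<=st[i,4]<=60]
E
python3 - <<'E'
from h import *
c=load('w1.npz'); P=cloud(c)
print('bench',np.nanmedian(P[170:176,130:150,2]))
B=(.3,.85,-.5,.35)
for lo,hi in [(.085,.112),(.03,.062),(.055,.075),(.04,.05)]:
    print(lo,hi)
    for o in comps(c,P,lo,hi,box=B): print(o)
for d in dots(c): 
    z=.1 if d[0][1]<130 else .055
    print(d, onplane(c,[d[0]],z).round(3)[0,:2])
E
```

```text
bench 0.0003871799472170423
0.085 0.112
(640, -381, 127, 7, np.float64(0.044), np.float64(0.0989), (np.float64(456.0), np.float64(48.0)))
(618, -100, 300, 137, np.float64(-1.558), np.float64(0.1008), (np.float64(232.0), np.float64(50.0)))
(529, 100, 93, 56, np.float64(0.009), np.float64(0.095), (np.float64(115.0), np.float64(123.0)))
0.03 0.062
(648, -380, 141, 6, np.float64(0.028), np.float64(0.0466), (np.float64(435.0), np.float64(47.0)))
(575, -98, 315, 160, np.float64(-1.565), np.float64(0.0471), (np.float64(262.0), np.float64(101.0)))
(522, 265, 145, 84, np.float64(-1.513), np.float64(0.0337), (np.float64(36.0), np.float64(127.0)))
(417, -107, 99, 58, np.float64(-0.292), np.float64(0.0534), (np.float64(256.0), np.float64(192.0)))
(404, -443, 114, 55, np.float64(-0.646), np.float64(0.0482), (np.float64(447.0), np.float64(199.0)))
(384, -336, 98, 54, np.float64(-0.451), np.float64(0.052), (np.float64(385.0), np.float64(210.0)))
(366, -495, 71, 6, np.float64(-0.137), np.float64(0.0444), (np.float64(472.0), np.float64(218.0)))
0.055 0.075
(645, -380, 134, 6, np.float64(0.025), np.fl
[... 994 characters left out ...]
176.6], 17) [0.449 0.035]
([152.5, 182.5], 4) [0.439 0.065]
([159.0, 188.3], 3) [0.429 0.055]
([173.0, 193.5], 2) [0.419 0.032]
([154.0, 195.5], 2) [0.416 0.065]
([174.0, 197.5], 2) [0.412 0.031]
([140.8, 200.8], 11) [0.406 0.089]
([457.5, 206.5], 8) [ 0.396 -0.458]
([454.6, 211.5], 13) [ 0.387 -0.455]
([243.0, 213.5], 6) [ 0.383 -0.086]
([247.0, 214.5], 6) [ 0.381 -0.093]
([251.0, 216.0], 5) [ 0.379 -0.1  ]
([254.7, 217.0], 7) [ 0.377 -0.106]
([449.6, 223.4], 13) [ 0.365 -0.45 ]
([445.3, 226.5], 22) [ 0.359 -0.444]
([379.0, 233.6], 20) [ 0.345 -0.327]
([510.2, 235.8], 4) [ 0.34  -0.566]
([2.4, 236.3], 7) [0.338 0.347]
([278.5, 258.1], 12) [ 0.296 -0.15 ]
([304.4, 304.5], 53) [ 0.196 -0.202]
```

```bash
python3 - <<'E'
from h import *
c=load('w1.npz'); P=cloud(c)
for o in comps(c,P,.088,.104,box=(.5,.652,-.3,.05)): print(o)
for o in comps(c,P,.053,.06,box=(.5,.652,-.3,-.13)): print('rail',o)
# ridge front/top row: fit line to ridge front edge & deck front edge by depth
for z0,z1,n in [(.098,.112,'ridge')]:
    xs=[];ys=[]
    for u in range(160,350,4):
        col=P[:60,u]; k=np.where((col[:,2]>z0)&(col[:,2]<z1))[0]
        if len(k): xs.append(col[k,0].min() if u>300 else np.nan); ys.append(col[k[0],1])
g=[]
for u in range(170,340,3):
    col=P[110:170,u]; k=np.where((col[:,2]>.04)&(col[:,2]<.05))[0]
    if len(k): q=col[k[-1]]; g.append(q)
g=np.array(g); f=np.polyfit(g[:,1],g[:,0],1); print('front edge slope',f, np.std(g[:,0]-np.polyval(f,g[:,1])))
for b in [(.36,.56,.02,.2)]:
    for lo,hi in [(.075,.1)]:
        m=(P[...,2]>lo)&(P[...,2]<hi)&(P[...,0]>.4)&(P[...,0]<.48)&(P[...,1]>.03)&(P[...,1]<.2); q=P[m]; print('tab',q.shape,q.min(0),q.max(0),q.mean(0))
m=(abs(P[...,2]-.0035)<.003)&(P[...,0]<.47)&(P[...,0]>.25)&(P[...,1]>.1); 
hsv=cv2.cvtColor(c['im'],cv2.COLOR_RGB2HSV); print('mat',hsv[190,50],'bench',hsv[190,150])
E
```

```text
(600, -41, 172, 103, np.float64(-1.57), np.float64(0.0991), (np.float64(210.0), np.float64(76.0)))
rail (607, -195, 87, 35, np.float64(0.012), np.float64(0.0572), (np.float64(313.0), np.float64(76.0)))
front edge slope [-0.00109385  0.49224111] 0.01219236619412504Traceback (most recent call last):
  File "<stdin>", line 18, in <module>
    return umr_minimum(a, axis, None, out, keepdims, initial, where)
ValueError: zero-size array to reduction operation minimum which has no identity
```

```bash
python3 - <<'E'
from h import *
c=load('w1.npz'); P=cloud(c)
for y0,y1 in [(-.035,.033),(-.14,-.05)]:
    print(comps(c,P,.088,.104,box=(.5,.642,y0,y1)))
g=c['im'].min(2)
m=(P[...,2]>.06)&(P[...,0]>.5)&(P[...,0]<.64)
for u0,u1,v0,v1 in [(150,205,100,115),(222,270,100,115),(235,270,205,225),(350,400,220,240)]:
    s=g[v0:v1,u0:u1]; v,u=np.where(s>130); print(onplane(c,[[u.mean()+u0,v.mean()+v0]],.1 if v0<150 else .055).round(4),u.min()+u0,u.max()+u0,len(u))
hsv=cv2.cvtColor(c['im'],cv2.COLOR_RGB2HSV); print('mat',hsv[190,50],'bench',hsv[190,150], onplane(c,[[112,170],[118,240]],.003))
q=P[(P[...,2]>.072)&(P[...,0]>.42)&(P[...,0]<.5)&(P[...,1]>.06)&(P[...,1]<.15)]; print('tab/guard',q.shape, q.min(0) if len(q) else '')
v,u=np.mgrid[152:163,108:132]; print(P[152:163:2,120].round(3))
E
```

```text
[(595, 5, 93, 55, np.float64(0.0), np.float64(0.0993), (np.float64(176.0), np.float64(81.0)))]
[(596, -94, 92, 56, np.float64(0.002), np.float64(0.0995), (np.float64(246.0), np.float64(81.0)))]
[[0.5622 0.0123 0.1   ]] 154 188 226
[[ 0.5622 -0.0943  0.1   ]] 228 258 146
[[ 0.3864 -0.1018  0.055 ]] 239 269 149
[[ 0.3583 -0.3324  0.055 ]] 371 399 167
mat [ 19 105 240] bench [17 91 70] [[0.44784006 0.15615136 0.003     ]
 [0.30591893 0.16372588 0.003     ]]
tab/guard (107, 3) [0.48260384 0.09218284 0.08835102]
[[0.497 0.097 0.093]
 [0.494 0.097 0.093]
 [0.491 0.097 0.093]
 [0.488 0.098 0.092]
 [0.485 0.098 0.094]
 [0.463 0.14  0.003]]
```

apply_moves(commands=[[76,0.42,0.47,-0.7,0],[76,0.42,0.47,-0.7,0],[76,0.42,0.47,-0.7,0],[76,0.41,0.48,-0.7,0],[76,0,0,-0.2,0],[76,0,0,0,0],[76,0,0,0,0]], newtons=40)

```text
clock: 2.58
position: [0.5976, 0.0031, 0.2102]
ee_rot: [3.141, -0.002, 0.003]
force: [0.6, -0.6, 0.2]
width: 0.761
gripper_force: 0.0
```

```bash
python3 - <<'E'
from h import *
c=shot('wrist'); store(c,'w2.npz'); P=cloud(c); s=observe(); print(s['position'],R.from_rotvec(s['ee_rot']).as_matrix()[:,0].round(3),s['width'])
for o in comps(c,P,.085,.106,box=(.5,.645,-.05,.05)): print(o)
for o in comps(c,P,.085,.106,box=(.5,.645,-.15,-.05)): print(o)
for o in comps(c,P,.055,.07,box=(.4,.7,.03,.2)): print('pod',o)
save(c,'w2.png')
E
```

```text
[0.59766752 0.00321405 0.21035393] [ 1.    -0.001  0.002] 0.7582951028817809
(597, 5, 95, 56, np.float64(0.004), np.float64(0.0994), (np.float64(253.0), np.float64(183.0)))
(598, -93, 94, 53, np.float64(-0.002), np.float64(0.0992), (np.float64(357.0), np.float64(182.0)))
pod (589, 100, 189, 90, np.float64(0.012), np.float64(0.0636), (np.float64(163.0), np.float64(151.0)))
```

View pics/w2.png

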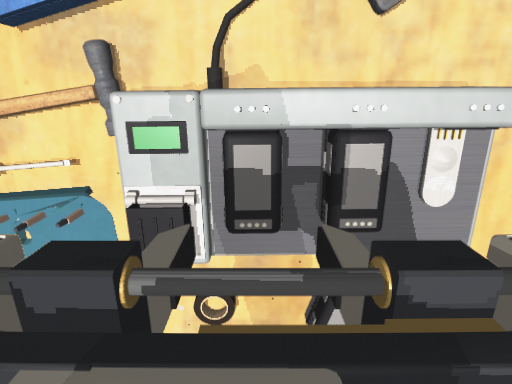

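The close view shows pack 1 centred at (253,183), straight on its rail. It measures 5 mm in y with zero yaw, so I go down and grip it.

apply_moves(commands=[[76,0,0.03,-0.8,0],[76,0,0,-0.8,0],[76,0,0,-0.67,0],[76,0,0,0,0],[0,0,0,0,0],[0,0,0,0,0],[0,0,0,0,0]], newtons=40)

```text
clock: 3.5
position: [0.5988, 0.0061, 0.0749]
ee_rot: [3.141, 0.001, 0.006]
force: [-1.0, -0.2, 7.6]
width: 0.587
gripper_force: 40.0
```

apply_moves(commands=[[0,-0.2,0,0,0],[0,-0.2,0,0,0],[0,-0.2,0,0,0],[0,-0.25,0,0,0],[0,-0.3,0,0,0],[0,-0.3,0,0,0],[0,-0.3,0,0,0],[0,0,0,0,0]])

```text
clock: 4.5
position: [0.4929, 0.0066, 0.0747]
ee_rot: [3.142, 0.002, 0.006]
force: [-2.3, 0.0, 15.1]
width: 0.583
gripper_force: 40.0
```

apply_moves(commands=[[0,0,0,0.6,0],[0,0,0,0.6,0],[0,-0.1,0.3,0.5,0],[0,-0.29,0.75,0,0],[0,-0.29,0.75,0,0],[0,-0.29,0.75,0,0],[0,-0.29,0.75,0,0],[0,-0.29,0.75,0,0],[0,-0.29,0.75,0,0],[0,-0.14,0.68,0,0],[0,0,0,0,0],[0,0,0,0,0]])

```text
clock: 6.0
position: [0.3731, 0.334, 0.1744]
ee_rot: [3.14, 0.001, -0.0]
force: [0.3, -0.8, -3.8]
width: 0.583
gripper_force: 40.0
```

```bash
python3 - <<'E'
from h import *
c=shot('scene'); store(c,'s2.npz'); s=observe(); print(s['position'],R.from_rotvec(s['ee_rot']).as_matrix()[:,0].round(3),s['width'],s['gripper_force'],s['force'])
save(c,'s2.png',cv2.resize(c['im'][130:310,100:340],(720,540)))
E
```

```text
[0.3734951  0.33352041 0.17439006] [ 1. -0. -0.] 0.5876962918161668 39.97509241104126 [ 0.87957683 -0.50700963 -4.5639366 ]
```

View pics/s2.png

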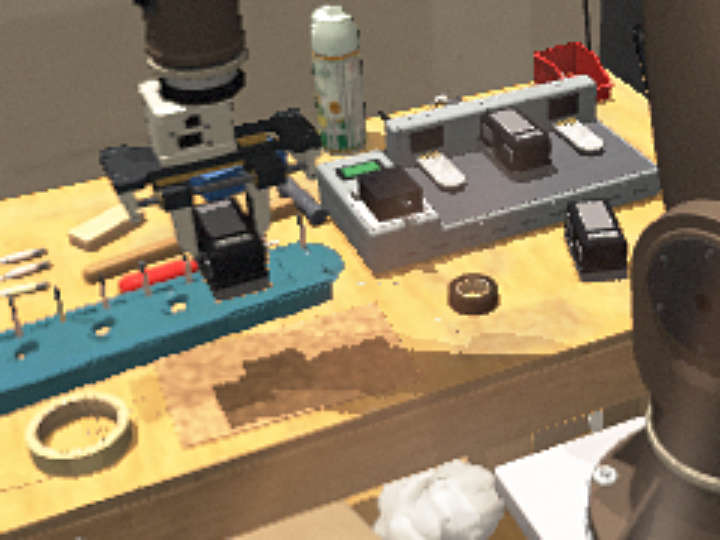

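The scene view shows the pack held level over the mat at (235,250), with bay 1 cleared. I lower it and release.

apply_moves(commands=[[0,0,0,-0.7,0],[0,0,0,-0.7,0],[0,0,0,-0.6,0],[0,0,0,-0.15,0],[0,0,0,-0.12,0],[0,0,0,-0.05,0],[0,0,0,0,0]])

```text
clock: 6.92
position: [0.3739, 0.3353, 0.0361]
ee_rot: [-3.141, -0.001, -0.001]
force: [-0.2, -0.2, -3.7]
width: 0.589
gripper_force: 40.0
```

apply_moves(commands=[[0,0,0,-0.03,0],[0,0,0,-0.03,0],[76,0,0,0,0],[76,0,0,0,0],[76,0,0,0.6,0],[76,0,0,0.9,0],[76,0,-0.3,0.7,0]])

```text
clock: 7.8
position: [0.3734, 0.3184, 0.1659]
ee_rot: [-3.139, -0.004, -0.001]
force: [1.8, 0.8, -0.3]
width: 0.759
gripper_force: 0.0
```

apply_moves(commands=[[76,0.4,-0.74,0.2,0],[76,0.42,-0.76,0.2,0],[76,0.42,-0.76,0.2,0],[76,0.42,-0.76,0.1,0],[76,0.42,-0.76,0,0],[76,0.42,-0.76,0,0],[76,0.42,-0.76,0,0],[76,0.42,-0.76,0,0],[76,0.41,-0.77,0,0],[76,0,0,0,0],[76,0,0,0,0]])

```text
clock: 9.18
position: [0.5982, -0.0921, 0.2055]
ee_rot: [-3.141, -0.001, 0.001]
force: [-0.3, 0.4, 0.2]
width: 0.762
gripper_force: 0.0
```

```bash
python3 - <<'E'
from h import *
c=shot('wrist'); store(c,'w3.npz'); P=cloud(c); s=observe(); print(s['position'],R.from_rotvec(s['ee_rot']).as_matrix()[:,0].round(3),s['width'])
for o in comps(c,P,.085,.106,box=(.5,.645,-.2,.05)): print(o)
for o in comps(c,P,.053,.062,box=(.5,.652,-.3,.03)): print('rail',o)
for o in comps(c,P,.03,.062,box=(.3,.48,-.42,.0)): print('e',o)
E
```

```text
[ 0.59807835 -0.09136246  0.20564314] [ 1.     0.002 -0.   ] 0.7578460236263375
(598, -95, 94, 57, np.float64(0.003), np.float64(0.0995), (np.float64(258.0), np.float64(184.0)))
rail (605, -194, 85, 35, np.float64(0.013), np.float64(0.0576), (np.float64(354.0), np.float64(168.0)))
rail (603, 6, 83, 36, np.float64(0.022), np.float64(0.0575), (np.float64(161.0), np.float64(169.0)))
e (428, -107, 78, 48, np.float64(-1.42), np.float64(0.0536), (np.float64(269.0), np.float64(309.0)))
```

apply_moves(commands=[[76,0,-0.04,-0.8,0],[76,0,0,-0.8,0],[76,0,0,-0.65,0],[76,0,0,0,0],[0,0,0,0,0],[0,0,0,0,0],[0,0,0,0,0],[0,-0.2,0,0,0],[0,-0.2,0,0,0],[0,-0.2,0,0,0],[0,-0.2,0,0,0]])

```text
clock: 10.6
position: [0.5528, -0.0953, 0.0729]
ee_rot: [3.141, 0.001, 0.01]
force: [5.7, -0.3, 6.3]
width: 0.585
gripper_force: 40.0
```

apply_moves(commands=[[0,-0.25,0,0,0],[0,-0.25,0,0,0],[0,-0.25,0,0,0],[0,-0.25,0,0,0],[0,0,0,0,0],[0,0,0,0.6,0],[0,0,0,0.6,0],[0,0,0,0.5,0],[0,0,0,0,0]])

```text
clock: 11.72
position: [0.4914, -0.0954, 0.1749]
ee_rot: [3.141, 0.001, 0.007]
force: [0.5, -1.3, -3.3]
width: 0.586
gripper_force: 40.0
```

apply_moves(commands=[[0,-0.28,0.76,0,0],[0,-0.28,0.76,0,0],[0,-0.28,0.76,0,0],[0,-0.28,0.76,0,0],[0,-0.28,0.76,0,0],[0,-0.28,0.76,0,0],[0,-0.27,0.77,0,0],[0,0,0,0,0],[0,0,0,-0.7,0],[0,0,0,-0.7,0],[0,0,0,-0.6,0],[0,0,0,0,0]])

```text
clock: 13.22
position: [0.3713, 0.2223, 0.0503]
ee_rot: [3.138, 0.001, -0.009]
force: [0.6, 0.8, -2.8]
width: 0.586
gripper_force: 40.0
```

```bash
python3 - <<'E'
from h import *
c=shot('scene'); s=observe(); print(s['position'],s['width'],s['gripper_force'],s['force'])
save(c,'s3.png',cv2.resize(c['im'][130:310,100:340],(720,540)))
E
```

```text
[0.37236698 0.2232517  0.05189957] 0.588952680541467 39.982046484947205 [ 0.61433368  0.37148464 -2.87593023]
```

View pics/s3.png

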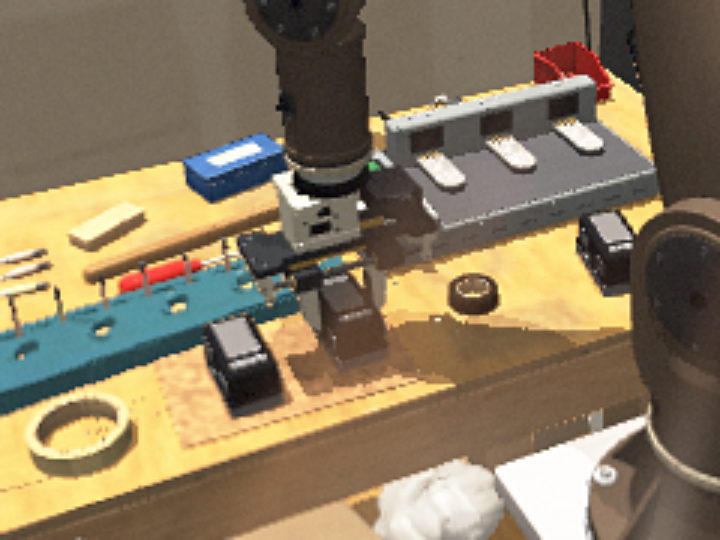

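The picture shows the first pack standing on the mat at (243,365) and the second just above it. The empty pack seems to have shifted a little, to (608,245). I set the second pack down, then look again.

apply_moves(commands=[[0,0,0,-0.15,0],[0,0,0,-0.12,0],[0,0,0,-0.05,0],[0,0,0,-0.04,0],[0,0,0,0,0],[76,0,0,0,0],[76,0,0,0,0],[76,0,0,0.6,0],[76,0,0,0.9,0],[76,0,-0.2,0.9,0],[76,0.2,-0.7,0.6,0],[76,0.2,-0.7,0.6,0]])

```text
clock: 14.78
position: [0.3976, 0.1278, 0.249]
ee_rot: [-3.141, -0.003, -0.002]
force: [1.8, -0.6, 0.1]
width: 0.761
gripper_force: 0.0
```

apply_moves(commands=[[76,0.1,-0.75,0.12,0],[76,0.1,-0.75,0.12,0],[76,0.1,-0.75,0.12,0],[76,0.1,-0.75,0.12,0],[76,0.1,-0.75,0.12,0],[76,0.1,-0.75,0.12,0],[76,0.1,-0.75,0.12,0],[76,0,0,0,0],[76,0,0,0,0]])

```text
clock: 15.9
position: [0.4393, -0.1857, 0.2974]
ee_rot: [-3.141, -0.001, 0.0]
force: [0.4, 0.8, 0.3]
width: 0.758
gripper_force: 0.0
```

```bash
python3 - <<'E'
from h import *
c=shot('wrist'); store(c,'w4.npz'); P=cloud(c); s=observe(); print(s['position'],R.from_rotvec(s['ee_rot']).as_matrix()[:,0].round(3))
for o in comps(c,P,.035,.062,box=(.3,.49,-.42,.3)): print('e',o)
for o in comps(c,P,.053,.062,box=(.5,.652,-.3,.03)): print('rail',o)
save(c,'w4.png')
E
```

```text
[ 0.43934029 -0.18521051  0.29744064] [ 1.     0.002 -0.   ]
e (385, -112, 99, 57, np.float64(-0.19), np.float64(0.0537), (np.float64(204.0), np.float64(193.0)))
e (382, -335, 100, 54, np.float64(-0.457), np.float64(0.0532), (np.float64(361.0), np.float64(196.0)))
rail (594, 6, 67, 36, np.float64(0.0), np.float64(0.0575), (np.float64(95.0), np.float64(30.0)))
rail (595, -94, 64, 36, np.float64(0.009), np.float64(0.0576), (np.float64(178.0), np.float64(29.0)))
rail (595, -194, 63, 35, np.float64(-0.007), np.float64(0.0577), (np.float64(263.0), np.float64(28.0)))
```

View pics/w4.png

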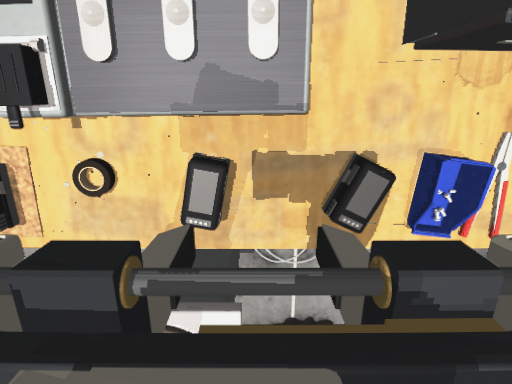

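The empty I will take first was knocked: it is now at (204,193) px, which is (0.385,-0.112) with yaw -0.19. The other lies at (361,196), which is (0.382,-0.335) with yaw -0.457. I go for the first.

apply_moves(commands=[[85,-0.22,0.3,-0.74,-0.1],[85,-0.22,0.3,-0.74,-0.1],[85,-0.22,0.3,-0.74,-0.1],[85,-0.22,0.32,-0.74,-0.08],[85,0,0,0,0],[85,0,0,-0.7,0],[85,0,0,-0.7,0],[85,0,0,-0.18,0],[85,0,0,0,0]])

```text
clock: 17.08
position: [0.3874, -0.1132, 0.0258]
ee_rot: [3.127, -0.296, 0.0]
force: [0.4, -0.0, 0.0]
width: 0.85
gripper_force: 0.0
```

apply_moves(commands=[[0,0,0,0,0],[0,0,0,0,0],[0,0,0,0,0],[0,0,0,0.6,0],[0,0,0,0.8,0.1],[0,0.3,0.05,0.7,0.14],[0,0.5,0.05,0,0.15],[0,0.5,0.05,0,0],[0,0.4,0.05,0,0],[0,0,0.05,0,0],[0,0,0,0,0],[0,0,0,0,0]], newtons=45)

```text
clock: 18.58
position: [0.4875, -0.0984, 0.151]
ee_rot: [3.141, 0.008, -0.002]
force: [0.8, 0.0, -4.1]
width: 0.583
gripper_force: 45.0
```

```bash
python3 - <<'E'
from h import *
c=shot('wrist'); store(c,'w5.npz'); P=cloud(c); s=observe(); print(s['position'],R.from_rotvec(s['ee_rot']).as_matrix()[:,0].round(3),s['width'],s['gripper_force'],s['force'])
m=(P[...,2]>.15)&(P[...,0]>.45)&(abs(P[...,1]+.1)<.06); 
for o in comps(c,P,.16,.215,box=(.4,.6,-.17,-.03)): print('p',o)
for o in comps(c,P,.053,.062,box=(.5,.652,-.3,.03)): print('rail',o)
save(c,'w5.png')
E
```

```text
[ 0.48774216 -0.0984751   0.1511072 ] [ 1.     0.005 -0.001] 0.5898240526885976 44.987152218818665 [ 1.80387091e-03  1.99329472e-01 -3.96847550e+00]
p (510, -98, 88, 50, np.float64(-1.559), np.float64(0.1788), (np.float64(256.0), np.float64(223.0)))
p (487, -70, 20, 3, np.float64(0.01), np.float64(0.2046), (np.float64(185.0), np.float64(307.0)))
p (459, -99, 59, 30, np.float64(1.566), np.float64(0.1794), (np.float64(255.0), np.float64(309.0)))
p (487, -127, 20, 3, np.float64(-0.011), np.float64(0.2043), (np.float64(326.0), np.float64(307.0)))
rail (598, 6, 75, 36, np.float64(0.008), np.float64(0.0575), (np.float64(120.0), np.float64(50.0)))
rail (599, -94, 73, 35, np.float64(0.005), np.float64(0.0575), (np.float64(251.0), np.float64(50.0)))
rail (600, -194, 73, 36, np.float64(0.018), np.float64(0.0576), (np.float64(380.0), np.float64(49.0)))
```

View pics/w5.png

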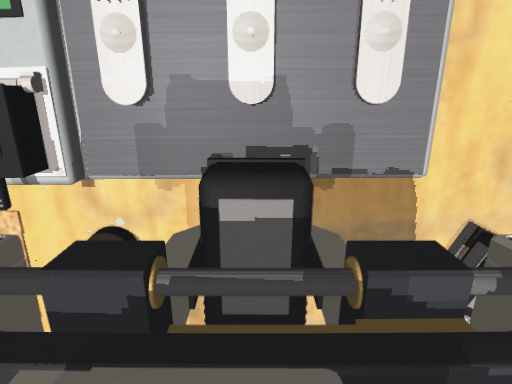

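The pack is held straight, with its front edge at row 160. The bay 2 rail at (251,50) is in line to within 3–4 mm. I shift, lower and push.

apply_moves(commands=[[0,0.2,0.06,-0.5,0],[0,0,0,-0.5,0],[0,0,0,-0.2,0],[0,0,0,-0.08,0],[0,0,0,-0.04,0],[0,0,0,0,0],[0,0,0,0,0]])

```text
clock: 19.5
position: [0.501, -0.0947, 0.0726]
ee_rot: [3.141, 0.009, 0.002]
force: [0.1, 1.0, -4.5]
width: 0.589
gripper_force: 45.0
```

apply_moves(commands=[[0,0,0,-0.02,0],[0,0,0,0,0]])

```text
clock: 19.75
position: [0.5009, -0.0946, 0.071]
ee_rot: [3.141, 0.009, 0.001]
force: [-0.9, -0.1, -0.5]
width: 0.587
gripper_force: 45.0
```

apply_moves(commands=[[0,0,0,-0.015,0],[0,0,0,0,0]])

```text
clock: 20.0
position: [0.5009, -0.0947, 0.0709]
ee_rot: [3.141, 0.009, 0.001]
force: [-4.6, 0.9, 12.1]
width: 0.586
gripper_force: 45.0
```

apply_moves(commands=[[0,0.1,0,0.015,0],[0,0.15,0,0,0],[0,0.15,0,0,0],[0,0.15,0,0,0],[0,0.15,0,0,0],[0,0.1,0,0,0],[0,0,0,0,0]])

```text
clock: 20.88
position: [0.5493, -0.0946, 0.071]
ee_rot: [3.141, 0.009, 0.0]
force: [-3.0, -0.1, 4.6]
width: 0.587
gripper_force: 45.0
```

apply_moves(commands=[[0,0.15,0,0,0],[0,0.15,0,0,0],[0,0.15,0,0,0],[0,0.15,0,0,0],[0,0.1,0,0,0],[0,0.08,0,0,0],[0,0,0,0,0]])

```text
clock: 21.75
position: [0.5963, -0.0946, 0.071]
ee_rot: [3.141, 0.009, 0.001]
force: [-2.0, -0.7, 3.7]
width: 0.581
gripper_force: 45.0
```

apply_moves(commands=[[0,0.04,0,0,0],[0,0.03,0,0,0],[0,0,0,0,0]])

```text
clock: 22.12
position: [0.5994, -0.0946, 0.071]
ee_rot: [3.141, 0.009, -0.001]
force: [-5.0, -0.5, 8.1]
width: 0.581
gripper_force: 45.0
```

apply_moves(commands=[[0,0.03,0,0,0],[0,0,0,0,0]])

```text
clock: 22.38
position: [0.6009, -0.0946, 0.071]
ee_rot: [3.141, 0.009, -0.002]
force: [-7.4, 0.2, 9.4]
width: 0.585
gripper_force: 45.0
```

apply_moves(commands=[[0,0.03,0,0,0],[0,0,0,0,0]])

```text
clock: 22.62
position: [0.6025, -0.0946, 0.0711]
ee_rot: [3.141, 0.009, -0.002]
force: [-7.9, -0.1, 10.3]
width: 0.584
gripper_force: 45.0
```

apply_moves(commands=[[0,0.03,0,0,0],[0,0,0,0,0]])

```text
clock: 22.88
position: [0.6034, -0.0947, 0.071]
ee_rot: [3.141, 0.009, -0.005]
force: [-11.3, 0.3, 13.1]
width: 0.584
gripper_force: 45.0
```

apply_moves(commands=[[0,0.03,0,0,0],[0,0,0,0,0]])

```text
clock: 23.12
position: [0.6035, -0.0947, 0.071]
ee_rot: [3.141, 0.009, -0.01]
force: [-18.1, 0.3, 18.9]
width: 0.583
gripper_force: 45.0
```

```bash
python3 - <<'E'
from h import *
c=shot('wrist'); store(c,'w6.npz'); P=cloud(c); s=observe(); print(s['position'],s['width'],s['gripper_force'],s['force'])
# top-surface profile along centre column
for v in range(90,250,6):
    print(v,P[v,256].round(3))
E
```

```text
[ 0.6034777  -0.09473179  0.07100313] 0.5822738584233277 44.993462562561035 [-17.7304093    0.47469111  18.5990212 ]
90 [ 0.687 -0.095  0.001]
96 [ 0.684 -0.094  0.101]
102 [ 0.682 -0.095  0.102]
108 [ 0.679 -0.095  0.103]
114 [ 0.677 -0.095  0.103]
120 [ 0.674 -0.095  0.102]
126 [ 0.672 -0.095  0.103]
132 [ 0.67  -0.095  0.105]
138 [ 0.667 -0.095  0.104]
144 [ 0.665 -0.095  0.103]
150 [ 0.662 -0.095  0.104]
156 [ 0.659 -0.095  0.102]
162 [ 0.657 -0.095  0.104]
168 [ 0.654 -0.095  0.102]
174 [ 0.65  -0.095  0.095]
180 [ 0.648 -0.095  0.098]
186 [ 0.645 -0.095  0.099]
192 [ 0.643 -0.095  0.1  ]
198 [ 0.64  -0.095  0.1  ]
204 [ 0.637 -0.095  0.1  ]
210 [ 0.634 -0.095  0.1  ]
216 [ 0.632 -0.095  0.101]
222 [ 0.629 -0.095  0.101]
228 [ 0.626 -0.095  0.101]
234 [ 0.623 -0.095  0.102]
240 [ 0.62  -0.095  0.101]
246 [ 0.616 -0.095  0.1  ]
```

The pack is against the ridge: its position stalled at 0.6035 while the force rose. I release it and go to the second empty.

apply_moves(commands=[[0,-0.04,0,0,0],[0,0,0,0,0],[72,0,0,0,0],[72,0,0,0,0],[72,0,0,0.6,0],[72,0,0,0.8,0],[72,-0.2,-0.1,0.8,0],[72,-0.5,-0.5,0.5,0],[72,-0.5,-0.5,0.5,0],[72,-0.5,-0.5,0.5,0],[72,0,0,0,0],[72,0,0,0,0]])

```text
clock: 24.68
position: [0.5028, -0.1902, 0.2926]
ee_rot: [-3.141, -0.009, -0.001]
force: [0.2, 0.8, 0.7]
width: 0.722
gripper_force: 0.0
```

```bash
python3 - <<'E'
from h import *
c=shot('wrist'); store(c,'w7.npz'); P=cloud(c); s=observe(); print(s['position'],R.from_rotvec(s['ee_rot']).as_matrix()[:,0].round(3))
for o in comps(c,P,.035,.062,box=(.3,.49,-.42,.3)): print('e',o)
for o in comps(c,P,.085,.11,box=(.5,.652,-.15,-.05)): print('p2',o)
E
```

```text
[ 0.50288065 -0.18958247  0.29208729] [ 1.     0.007 -0.   ]
e (404, -346, 53, 53, np.float64(-0.512), np.float64(0.0524), (np.float64(363.0), np.float64(224.0)))
p2 (602, -100, 100, 99, np.float64(0.0), np.float64(0.0989), (np.float64(170.0), np.float64(74.0)))
```

apply_moves(commands=[[72,-0.4,-0.48,-0.57,-0.18],[72,-0.4,-0.48,-0.57,-0.19],[72,-0.4,-0.48,-0.57,-0.19],[72,-0.4,-0.48,-0.57,-0.19],[72,-0.4,-0.49,-0.57,-0.18],[72,0,0,0,0],[72,0,0,0,0]])

```text
clock: 25.6
position: [0.3836, -0.334, 0.1213]
ee_rot: [-3.059, 0.711, 0.001]
force: [0.1, 0.3, -0.6]
width: 0.718
gripper_force: 0.0
```

```bash
python3 - <<'E'
from h import *
c=shot('wrist'); P=cloud(c); s=observe(); print(s['position'],s['ee_rot'],R.from_rotvec(s['ee_rot']).as_matrix()[:,0].round(3))
save(c,'w8.png')
E
```

```text
[ 0.38406726 -0.33403005  0.12187382] [-3.05961973e+00  7.10203000e-01 -9.64122357e-04] [ 0.898 -0.441  0.   ]
```

View pics/w8.png

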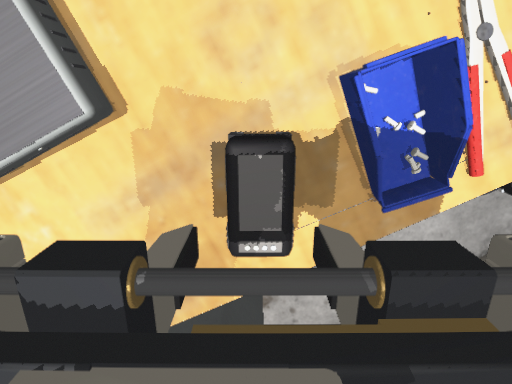

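The pack at (260,193) is aligned between the fingers and the bin clears. I descend and grip.

apply_moves(commands=[[72,0,-0.03,-0.6,0],[72,0,0,-0.6,0],[72,0,0,-0.4,0],[72,0,0,0,0],[0,0,0,0,0],[0,0,0,0,0],[0,0,0,0,0],[0,0,0,0.6,0],[0,0,0,0.8,0],[0,0,0,0.7,0.1]])

```text
clock: 26.9
position: [0.382, -0.3367, 0.1534]
ee_rot: [3.076, -0.637, -0.0]
force: [0.7, -1.6, -5.5]
width: 0.585
gripper_force: 45.0
```

apply_moves(commands=[[0,0.38,0.47,0,0.16],[0,0.38,0.47,0,0.17],[0,0.38,0.47,0,0.17],[0,0.38,0.47,0,0.17],[0,0.38,0.47,0,0.16],[0,0,0,0,0],[0,0,0,0,0]])

```text
clock: 27.78
position: [0.4956, -0.1963, 0.1516]
ee_rot: [3.141, 0.008, -0.002]
force: [-0.6, -0.2, -5.4]
width: 0.584
gripper_force: 45.0
```

```bash
python3 - <<'E'
from h import *
c=shot('wrist'); store(c,'w9.npz'); P=cloud(c); s=observe(); print(s['position'],R.from_rotvec(s['ee_rot']).as_matrix()[:,0].round(3),s['width'],s['gripper_force'],s['force'])
for o in comps(c,P,.16,.215,box=(.4,.6,-.27,-.13)): print('p',o)
for o in comps(c,P,.053,.062,box=(.5,.652,-.3,.03)): print('rail',o)
for o in comps(c,P,.085,.11,box=(.5,.645,-.13,-.06)): print('p2',o)
E
```

```text
[ 0.49543817 -0.1967501   0.15158819] [ 1.     0.004 -0.001] 0.5826416752581304 44.991252422332764 [-0.49794718 -0.61009735 -5.34037012]
p (518, -196, 89, 52, np.float64(-1.559), np.float64(0.1784), (np.float64(255.0), np.float64(222.0)))
p (495, -168, 20, 3, np.float64(0.023), np.float64(0.2047), (np.float64(185.0), np.float64(306.0)))
p (466, -197, 59, 29, np.float64(-1.567), np.float64(0.1788), (np.float64(256.0), np.float64(309.0)))
p (495, -224, 20, 3, np.float64(0.006), np.float64(0.2047), (np.float64(325.0), np.float64(307.0)))
rail (602, -6, 86, 23, np.float64(-0.19), np.float64(0.057), (np.float64(11.0), np.float64(65.0)))
rail (614, -120, 60, 5, np.float64(-0.004), np.float64(0.0581), (np.float64(157.0), np.float64(42.0)))
rail (603, -194, 80, 35, np.float64(0.009), np.float64(0.0576), (np.float64(253.0), np.float64(54.0)))
p2 (593, -96, 84, 54, np.float64(0.008), np.float64(0.099), (np.float64(106.0), np.float64(64.0)))
```

apply_moves(commands=[[0,0.08,0.03,-0.5,0],[0,0,0,-0.5,0],[0,0,0,-0.2,0],[0,0,0,-0.08,0],[0,0,0,-0.04,0],[0,0,0,0,0],[0,0,0,0,0]])

```text
clock: 28.7
position: [0.5016, -0.1943, 0.0732]
ee_rot: [3.141, 0.009, 0.002]
force: [-0.4, 0.1, -5.2]
width: 0.583
gripper_force: 45.0
```

apply_moves(commands=[[0,0,0,-0.02,0],[0,0,0,0,0]])

```text
clock: 28.95
position: [0.5016, -0.1943, 0.0721]
ee_rot: [3.141, 0.009, 0.001]
force: [-2.3, -0.0, 5.1]
width: 0.588
gripper_force: 45.0
```

Resting on the deck, so I push on.

apply_moves(commands=[[0,0.1,0,0.01,0],[0,0.15,0,0,0],[0,0.15,0,0,0],[0,0.15,0,0,0],[0,0.15,0,0,0],[0,0.1,0,0,0],[0,0,0,0,0]])

```text
clock: 29.82
position: [0.5502, -0.1943, 0.0722]
ee_rot: [3.141, 0.009, 0.002]
force: [-2.4, -0.9, 2.1]
width: 0.585
gripper_force: 45.0
```

apply_moves(commands=[[0,0.15,0,0,0],[0,0.15,0,0,0],[0,0.15,0,0,0],[0,0.15,0,0,0],[0,0.1,0,0,0],[0,0.08,0,0,0],[0,0,0,0,0]])

```text
clock: 30.7
position: [0.5967, -0.1943, 0.0722]
ee_rot: [3.141, 0.009, 0.002]
force: [-2.1, -0.7, 3.7]
width: 0.586
gripper_force: 45.0
```

apply_moves(commands=[[0,0.04,0,0,0],[0,0.03,0,0,0],[0,0,0,0,0]])

```text
clock: 31.08
position: [0.5998, -0.1943, 0.0722]
ee_rot: [3.141, 0.009, -0.001]
force: [-6.1, -0.5, 7.3]
width: 0.586
gripper_force: 45.0
```

apply_moves(commands=[[0,0.03,0,0,0],[0,0.03,0,0,0],[0,0,0,0,0]])

```text
clock: 31.45
position: [0.603, -0.1944, 0.0722]
ee_rot: [3.141, 0.008, -0.002]
force: [-8.1, 0.1, 8.0]
width: 0.584
gripper_force: 45.0
```

apply_moves(commands=[[0,0.03,0,0,0],[0,0,0,0,0]])

```text
clock: 31.7
position: [0.6038, -0.1944, 0.0722]
ee_rot: [3.141, 0.008, -0.005]
force: [-12.0, -0.2, 12.3]
width: 0.582
gripper_force: 45.0
```

apply_moves(commands=[[0,0.03,0,0,0],[0,0,0,0,0]])

```text
clock: 31.95
position: [0.6038, -0.1944, 0.0722]
ee_rot: [-3.142, -0.008, 0.01]
force: [-18.1, 1.2, 18.2]
width: 0.582
gripper_force: 45.0
```

The second pack is home too. I release it and move up over the guard for a look.

apply_moves(commands=[[0,-0.04,0,0,0],[0,0,0,0,0],[72,0,0,0,0],[72,0,0,0,0],[72,0,0,0.7,0],[72,0,0,0.9,0],[72,-0.3,0.3,0.8,0],[72,-0.4,0.8,0.2,0],[72,-0.4,0.85,0.2,0],[72,-0.4,0.85,0.2,0],[72,-0.3,0.9,0,0],[72,-0.1,0.9,0,0]])

```text
clock: 33.45
position: [0.4904, 0.0836, 0.2525]
ee_rot: [-3.141, -0.009, -0.003]
force: [0.5, -0.4, -0.5]
width: 0.714
gripper_force: 0.0
```

apply_moves(commands=[[50,0,0,0,0],[50,0,0,0,0]])

```text
clock: 33.7
position: [0.4913, 0.0816, 0.2519]
ee_rot: [3.141, 0.01, 0.001]
force: [0.1, -0.8, -0.2]
width: 0.553
gripper_force: 0.0
```

```bash
python3 - <<'E'
from h import *
c=shot('wrist'); store(c,'w10.npz'); P=cloud(c); s=observe(); print(s['position'],R.from_rotvec(s['ee_rot']).as_matrix()[:,0].round(3))
save(c,'w10.png')
for o in comps(c,P,.083,.105,box=(.4,.62,.06,.16),amin=30): print('guard',o)
for y0,y1 in[(-.14,-.05),(-.24,-.15)]:
  for o in comps(c,P,.085,.11,box=(.5,.652,y0,y1)): print('p',o)
for o in comps(c,P,.045,.07,box=(.25,.47,.12,.42)): print('mat',o)
q=P[(P[...,2]>.078)&(P[...,2]<.098)&(P[...,0]<.499)&(P[...,0]>.46)&(abs(P[...,1]-.1)<.05)]; print(len(q),q.min(0),q.max(0),q.mean(0))
E
```

```text
[0.49143209 0.08078215 0.25184074] [1.    0.005 0.   ]
guard (529, 100, 92, 56, np.float64(0.006), np.float64(0.0955), (np.float64(237.0), np.float64(128.0)))
p (601, -95, 101, 89, np.float64(0.0), np.float64(0.0986), (np.float64(435.0), np.float64(60.0)))
p (593, -167, 86, 14, np.float64(0.178), np.float64(0.0922), (np.float64(505.0), np.float64(87.0)))
mat (389, 334, 69, 54, np.float64(0.016), np.float64(0.0563), (np.float64(59.0), np.float64(235.0)))
mat (407, 223, 54, 34, np.float64(1.553), np.float64(0.0559), (np.float64(144.0), np.float64(229.0)))
184 [0.48270079 0.09248582 0.08884462] [0.4989824  0.10656652 0.0962191 ] [0.49128916 0.09911216 0.09307542]
```

View pics/w10.png

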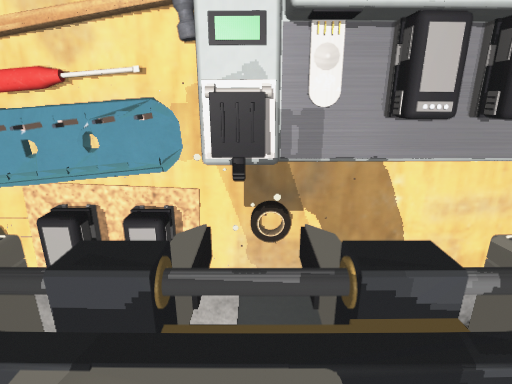

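The guard is at (237,125) with its tab at (238,168), centred at y=0.0995, z≈0.089 and x≈0.4917. Packs are seen seated on bays 2 and 3 and two stand on the mat. I pinch the tab.

apply_moves(commands=[[32,0,0.31,-0.5,-0.01],[32,0,0,-0.7,0],[32,0,0,-0.7,0],[32,0,0,0,0],[32,0,0,-0.5,0],[32,0,0,-0.47,0],[32,0,0,0,0],[32,0,0,0,0]], newtons=12)

```text
clock: 34.75
position: [0.4923, 0.1003, 0.0815]
ee_rot: [-3.141, 0.0, -0.003]
force: [-0.1, 0.5, 0.7]
width: 0.319
gripper_force: 0.0
```

apply_moves(commands=[[0,0,0,0,0],[0,0,0,0,0],[0,0,0,0,0],[0,0,0,0,0]])

```text
clock: 35.25
position: [0.4916, 0.1, 0.0805]
ee_rot: [3.141, 0.001, 0.002]
force: [-0.5, -2.3, 6.5]
width: 0.148
gripper_force: 12.0
```

```bash
python3 - <<'E'
import numpy as np
th=np.linspace(0,1.75,15)
p=np.c_[-np.cos(th+.211),np.sin(th+.211)]*.0859
print((np.diff(p,axis=0)/.06).round(2).tolist())
E
```

```text
[[0.05, 0.17], [0.07, 0.16], [0.09, 0.15], [0.11, 0.14], [0.12, 0.13], [0.14, 0.11], [0.15, 0.09], [0.16, 0.07], [0.17, 0.05], [0.18, 0.03], [0.18, 0.01], [0.18, -0.01], [0.18, -0.04], [0.17, -0.06]]
```

apply_moves(commands=[[0,0.05,0,0.17,0],[0,0.07,0,0.16,0],[0,0.09,0,0.15,0],[0,0.11,0,0.14,0],[0,0.12,0,0.13,0],[0,0.14,0,0.11,0],[0,0.15,0,0.09,0],[0,0,0,0,0]])

```text
clock: 36.25
position: [0.536, 0.1004, 0.1373]
ee_rot: [-3.141, -0.0, -0.002]
force: [-0.9, -4.2, 5.3]
width: 0.151
gripper_force: 12.0
```

apply_moves(commands=[[0,0.16,0,0.07,0],[0,0.17,0,0.05,0],[0,0.18,0,0.03,0],[0,0.18,0,0.01,0],[0,0.18,0,-0.01,0],[0,0.18,0,-0.04,0],[0,0.17,0,-0.06,0],[0,0,0,0,0]])

```text
clock: 37.25
position: [0.6093, 0.1009, 0.1397]
ee_rot: [-3.141, -0.001, -0.002]
force: [2.6, 1.7, 3.8]
width: 0.149
gripper_force: 12.0
```

apply_moves(commands=[[32,0,0,0,0],[32,0,0,0,0],[32,0,0,0.4,0],[32,0,0,0.8,0],[32,-0.4,0,0.6,0],[32,-0.9,0,0,0],[32,-0.6,0,0,0],[32,0,0,0,0],[32,0,0,0,0]])

```text
clock: 38.38
position: [0.4945, 0.1002, 0.248]
ee_rot: [3.141, 0.001, 0.001]
force: [0.9, -0.4, -0.2]
width: 0.319
gripper_force: 0.0
```

```bash
python3 - <<'E'
from h import *
c=shot('wrist'); store(c,'w11.npz'); P=cloud(c); s=observe(); print(s['position'])
save(c,'w11.png')
for o in comps(c,P,.078,.093,box=(.48,.575,.06,.14),amin=30): print('btn',o)
for o in comps(c,P,.11,.18,box=(.5,.68,.06,.14),amin=10): print('guard',o)
for y0,y1 in[(-.13,-.06),(-.23,-.16)]:
  for o in comps(c,P,.085,.11,box=(.5,.649,y0,y1)): print('p',o)
E
```

```text
[0.49477977 0.10021096 0.24780937]
btn (541, 100, 26, 26, np.float64(1.566), np.float64(0.0854), (np.float64(255.0), np.float64(130.0)))
guard (604, 101, 56, 41, np.float64(-1.568), np.float64(0.1337), (np.float64(255.0), np.float64(57.0)))
p (600, -93, 99, 55, np.float64(-0.001), np.float64(0.0988), (np.float64(455.0), np.float64(66.0)))
```

View pics/w11.png

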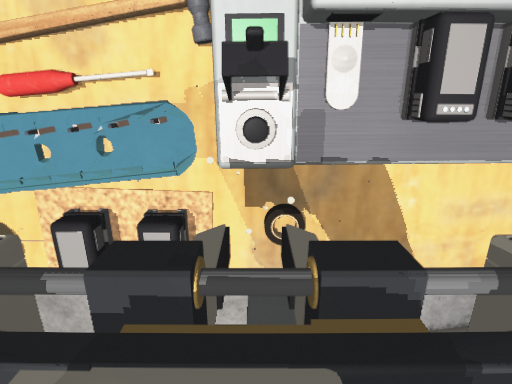

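The guard stays back with its tab at (254,38). The button is at (256,130), which is (0.541,0.100) with its top at 0.085. I press with shut fingers.

apply_moves(commands=[[0,0.4,0,-0.3,0],[0,0.37,0,-0.6,0],[0,0,0,-0.8,0],[0,0,0,-0.75,0],[0,0,0,0,0],[0,0,0,0,0]])

```text
clock: 39.17
position: [0.5415, 0.1008, 0.1019]
ee_rot: [-3.141, -0.001, -0.002]
force: [0.9, -0.5, 1.0]
width: 0.003
gripper_force: 0.0
```

apply_moves(commands=[[0,0,0,-0.12,0],[0,0,0,-0.12,0],[0,0,0,-0.08,0],[0,0,0,-0.05,0],[0,0,0,0,0]])

```text
clock: 39.8
position: [0.5407, 0.1005, 0.0793]
ee_rot: [3.142, 0.001, 0.002]
force: [-1.2, -1.0, 8.1]
width: 0.004
gripper_force: 4.2
```

apply_moves(commands=[[0,0,0,-0.02,0],[0,0,0,0,0],[0,0,0,0,0]])

```text
clock: 40.17
position: [0.5408, 0.1004, 0.079]
ee_rot: [3.141, 0.001, 0.003]
force: [-4.7, -2.3, 20.4]
width: 0.006
gripper_force: 10.1
```

apply_moves(commands=[[0,0,0,0.5,0],[0,0,0,0.9,0],[32,0,0,0.9,0],[32,0.3,0,0.25,0],[32,0.6,0,0,0],[32,0.41,0,0,0],[32,0,0,-0.5,0],[32,0,0,-0.6,0],[32,0,0,-0.46,0],[32,0,0,0,0],[32,0,0,0,0]])

```text
clock: 41.55
position: [0.6193, 0.1007, 0.1378]
ee_rot: [-3.141, -0.001, -0.002]
force: [0.6, 0.7, 0.5]
width: 0.323
gripper_force: 0.0
```

apply_moves(commands=[[0,0,0,0,0],[0,0,0,0,0],[0,0,0,0,0],[0,0,0,0,0]])

```text
clock: 42.05
position: [0.6195, 0.101, 0.1378]
ee_rot: [-3.141, -0.002, -0.003]
force: [-0.5, 2.4, 6.3]
width: 0.15
gripper_force: 12.0
```

```bash
python3 - <<'E'
import numpy as np
th=np.linspace(1.9,.06,16)
p=np.c_[-np.cos(th+.211),np.sin(th+.211)]*.0859
print((np.diff(p,axis=0)/.06).round(2).tolist())
E
```

```text
[[-0.16, 0.08], [-0.16, 0.06], [-0.17, 0.04], [-0.17, 0.02], [-0.18, -0.0], [-0.17, -0.02], [-0.17, -0.04], [-0.16, -0.07], [-0.15, -0.08], [-0.14, -0.1], [-0.13, -0.12], [-0.11, -0.13], [-0.1, -0.15], [-0.08, -0.16], [-0.06, -0.17]]
```

The tab is pinched (width 0.15), so I swing it shut.

apply_moves(commands=[[0,-0.16,0,0.08,0],[0,-0.16,0,0.06,0],[0,-0.17,0,0.04,0],[0,-0.17,0,0.02,0],[0,-0.18,0,0,0],[0,-0.17,0,-0.02,0],[0,-0.17,0,-0.04,0],[0,-0.16,0,-0.07,0]])

```text
clock: 43.05
position: [0.5374, 0.1003, 0.1406]
ee_rot: [3.141, 0.001, -0.001]
force: [-0.3, 2.0, 2.3]
width: 0.148
gripper_force: 12.0
```

apply_moves(commands=[[0,-0.15,0,-0.08,0],[0,-0.14,0,-0.1,0],[0,-0.13,0,-0.12,0],[0,-0.11,0,-0.13,0],[0,-0.1,0,-0.15,0],[0,-0.08,0,-0.16,0],[0,-0.05,0,-0.15,0],[0,0,0,0,0]])

```text
clock: 44.05
position: [0.4921, 0.0999, 0.0866]
ee_rot: [3.141, 0.001, -0.003]
force: [-2.8, -1.6, -0.3]
width: 0.145
gripper_force: 12.0
```

Almost shut. I release it so it drops, then back away and inspect.

apply_moves(commands=[[0,-0.02,0,-0.06,0],[32,0,0,0,0],[32,0,0,0,0],[32,-0.05,0,0.5,0],[32,0,-0.3,0.9,0],[32,0,-0.8,0.9,0],[32,0,-0.8,0.8,0],[32,0,0,0.8,0],[32,0,0,0.5,0],[32,0,0,0,0],[32,0,0,0,0]])

```text
clock: 45.42
position: [0.4885, -0.0032, 0.3363]
ee_rot: [3.142, 0.002, -0.0]
force: [-0.0, 0.8, -0.7]
width: 0.318
gripper_force: 0.0
```

```bash
python3 - <<'E'
from h import *
c=shot('wrist'); store(c,'w12.npz'); P=cloud(c); s=observe(); print(s['position'],s['force'])
save(c,'w12.png')
for o in comps(c,P,.078,.12,box=(.44,.62,.06,.16),amin=30): print('guard',o)
for y0,y1 in[(-.13,-.06),(-.23,-.16)]:
  for o in comps(c,P,.085,.11,box=(.5,.649,y0,y1)): print('p',o)
for o in comps(c,P,.045,.07,box=(.25,.47,.12,.42)): print('mat',o)
E
```

```text
[ 0.48819336 -0.00320107  0.33586698] [ 0.16009889  0.87596376 -0.4334055 ]
guard (530, 100, 93, 57, np.float64(0.013), np.float64(0.0951), (np.float64(176.0), np.float64(119.0)))
p (600, -95, 97, 57, np.float64(0.006), np.float64(0.0993), (np.float64(329.0), np.float64(68.0)))
p (601, -193, 96, 54, np.float64(0.005), np.float64(0.099), (np.float64(409.0), np.float64(67.0)))
mat (375, 334, 98, 55, np.float64(0.008), np.float64(0.0562), (np.float64(43.0), np.float64(223.0)))
mat (376, 222, 94, 53, np.float64(0.016), np.float64(0.0565), (np.float64(111.0), np.float64(219.0)))
```

View pics/w12.png

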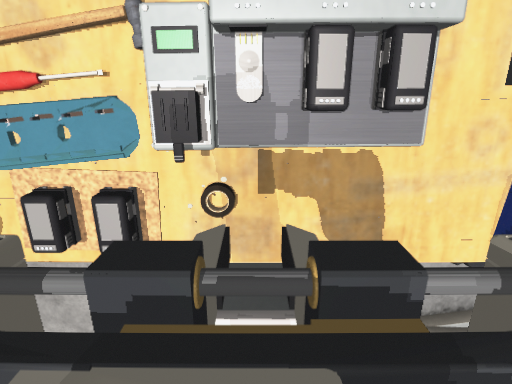

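The picture shows the guard shut at (177,118), empties home on bays 2 and 3 at (329,68) and (405,67), and both charged packs on the mat at (45,222) and (113,222). I hand in.

```bash
python3 -c "
from h import *
print(arm.sign_off())"
```

```text
the job is handed in; nothing more can be done
None
```

I handed the job in at about 45 s: both charged packs stand upright on the mat, both empties are home against the ridge on bays 2 and 3, the button was pressed fully down, and the guard is shut again; sign-off gave no verdict.

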